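Nest the instrument cups and hold the set up off its mat

ROBOT

A 6-joint arm with a two-finger parallel gripper is mounted at the origin on a cart in front of the work surface, level with it; the furniture and walls round the work are solid. World frame = base frame: x ahead of the robot, y to its left, z up, the work surface at z = 0. Lengths are in m, angles in rad, forces in N, time in s.
With the tool pointing down it reaches from about 0.375 to 0.975 m from the base axis. Payload 3.8 kg.
Tool frame: the origin (TCP) lies midway between the tips of the shut fingers; the grasp point (between the pads) lies 19 mm behind it; z points along the fingers, y is the line along which they close (so a half turn about z gives the same grasp; the last joint's range is limited). The gripper opens to 85 mm and grips with 20 to 120 N. Pads are 22 mm wide; open, the fingers measure 114 mm over their backs; the gripper's body (76 mm by 85 mm) begins 54 mm behind the grasp point. The pads swing forward as they close: fully open they stand 13 mm farther back than shut.
Start: joints at [1.253, 0.264, 1.604, -0, 1.274, -0.037], TCP at [0.187, 0.649, 0.231] pointing down, gripper open.
Joint ranges: [-2.63, 2.63], [-0.94, 2.18], [0.31, 2.57], [-1.31, 4.45], [0, 2.66], [-2.55, 2.55]. Speed limits (rad/s): [2.57, 2.57, 3.14, 3.14, 3.14, 3.14].

INTERFACE

Orientations are given as a unit quaternion [x, y, z, w].
In Python, from rig import r gives the robot as it stands.
- The arm moves only by the tool jog_arm, never from a script. Its argument "deltas" is a list of rows, each a list of 3 entries, a list of its own where there are three numbers: the finger opening in m, from 0 to 0.0854, then the shift along the tool's x, y, z in m, then the turn, a rotation vector about the tool's x, y, z in rad. In form: [[claw, [dx, dy, dz], [rx, ry, rz]], ...]. A call has 1 to 10 rows; each row is the pose to reach, as a shift and turn from the pose commanded when the call began, along the tool's axes at that moment; what a row does not reach only later rows make up. A row lasts 1/8 s, in which the tool goes at most 62.5 mm and 10.7 degrees, less where a joint would pass 70% of its speed; a pose out of reach is approached as far as the arm can. A call with a gripper value outside its range is refused whole. The fingers move at their own pace and stop on an object; the grip force is fixed at half the most. Time passes only in rows, so rows that repeat a pose let the fingers close. It gives the time, the measured TCP pose, the force, the opening and the grip force at its end, in the units of the state.
- r.sense(): the state, without advancing time (a new reading comes with each control period).
- r.camera(name): name is "scene" or "top" or "wrist"; returns the picture (480x640x3 uint8, red, green, blue); there is no depth.
- r.camera_info(name): a dict with "intrinsics" (3x3 intrinsics, pixels), "dist" ([k1, k2, p1, p2, k3] as OpenCV has them; the pictures are not rectified), "view" (4x4, takes a point from world to camera coordinates); the wrist camera has in their place "hand_eye" (4x4, takes a point from camera to tool coordinates, whose origin is the TCP and whose axes are the flange's). Camera axes: x right, y up, looking along -z (the intrinsics and any distortion apply to the point x, -y, -z); pixel columns grow to the right and rows downward; lengths in m; the calibration is good to about 2 mm. A picture is of the moment at which its call begins: read the wrist's pose just before it. camera_info takes no time and is no camera call.
- r.sign_off(): hands the job in; it is judged then, once.
The state is a dict: "clock": time; "joints": joint angles; "joint_vel": joint speeds; "tau": joint torques, N m; "eef_pos": TCP position; "orientation": TCP orientation; "force": force on the tool from outside, world axes, zero at the start; "ft_torque": the same for the moment, N m; "width": finger opening in m; "gripper_force": force on a finger pad.
Only numpy, scipy, OpenCV 4.12 (cv2) and the standard library are available. Lean on these libraries where they do the work, as an engineer would, in place of code of your own. Each camera call takes 0.05 s, during which the arm holds its last target. There are 200 camera calls.

TASK

Nest the three steel cups in size order where the largest stands on the round blue mat: the medium cup in the large one and the small cup in the medium one, each standing on the floor of the next, keeping them upright and leaving the bottle, forceps and ointment tube alone. Then grip the large cup and lift the whole nest straight up off the mat, and finish while still holding it there, level and still, about 10 cm clear above the mat, so that the mat can be wiped.

Things in the scene. Friction and masses are not known exactly. Their poses are not given: they have to be found in the camera images.
- mat_top (a point): centre of the upper face of a round blue silicone mat, 110 mm across and 3 mm thick, fixed on the worktop; its upper face is 3 mm above the worktop; z up
- cup_large_center (a point): centre, half-way up, of the large cup: open straight-sided steel cup, outside diameter 60 mm (rolled rim 1 mm more), inside 55 mm, 38 mm high, floor 3 mm thick, about 0.22 kg; this point is 19 mm above its underside; z along its axis, up; stands on the mat at the start
- cup_medium_center (a point): centre, half-way up, of the medium cup: open straight-sided steel cup, outside diameter 46 mm (rolled rim 1 mm more), inside 41 mm, 47 mm high, floor 3 mm thick, about 0.13 kg; this point is 23.5 mm above its underside; z along its axis, up; starts on the worktop, left or right of the mat; nested in the large cup its rim stands 12 mm above the large rim
- cup_small_center (a point): centre, half-way up, of the small cup: open straight-sided steel cup, outside diameter 32 mm (rolled rim 1 mm more), inside 27 mm, 57 mm high, floor 3 mm thick, about 0.08 kg; this point is 28.5 mm above its underside; z along its axis, up; starts on the worktop, on the other side; nested in the medium cup its rim stands 13 mm above the medium rim, the nest's top 63 mm above the large cup's underside
- cup_large: the large cup; origin at the centre of its underside, z up along its axis
- cup_medium: the medium cup; origin at the centre of its underside, z up along its axis
- cup_small: the small cup; origin at the centre of its underside, z up along its axis
- bottle_center (a point): bystander: centre of a small white plastic bottle with a screw cap, 48 mm across, 86 mm high, standing beyond the mat
- forceps_center (a point): bystander: centre of steel ring-handled forceps, 213 x 113 x 8 mm, lying flat at the right of the worktop, length along x, finger rings away from the robot
- ointment_center (a point): bystander: centre of a tube of ointment with a red cap, 164 mm long along its y axis, 48 mm wide, 31 mm high, lying beyond the cups on the right

How it is judged:
On the way, in this order (a step that is already met when the one before it is completed fails the run):
1. the three cups are nested in size order, the large one standing on the mat (horizontal distance between cup_medium_center and cup_large_center below 0.01 m and horizontal distance between cup_small_center and cup_medium_center below 0.01 m and z of cup_medium_center in the frame of cup_large_center between 0.003 and 0.011 m and z of cup_small_center in the frame of cup_medium_center between 0.003 and 0.0115 m and angle between the z axis of cup_medium_center and the z axis of cup_large_center, either way round below 0.15 rad and angle between the z axis of cup_small_center and the z axis of cup_medium_center, either way round below 0.15 rad and z of cup_large_center in the frame of mat_top below 0.022 m and horizontal distance between cup_large_center and mat_top below 0.05 m), for 0.2 s.
2. the fingers have lifted the nest, still nested and level, clear of the mat (horizontal distance between cup_medium_center and cup_large_center below 0.01 m and horizontal distance between cup_small_center and cup_medium_center below 0.01 m and z of cup_medium_center in the frame of cup_large_center between 0.003 and 0.011 m and z of cup_small_center in the frame of cup_medium_center between 0.003 and 0.0115 m and angle between the z axis of cup_medium_center and the z axis of cup_large_center, either way round below 0.15 rad and angle between the z axis of cup_small_center and the z axis of cup_medium_center, either way round below 0.15 rad and z of cup_large_center in the frame of mat_top between 0.069 and 0.179 m and horizontal distance between cup_large_center and mat_top below 0.06 m and angle between cup_large_center's own z axis and vertical below 0.15 rad and contact force between the fingers and cup_large above 2 N), for 0.2 s.
At the end, for the whole second after the job is handed in: Medium cup seated in large, small in medium (axes within 10 mm, seated within 3 mm); fingers grip the large cup, its underside 5 to 16 cm above the mat and within 6 cm sideways of the mat's centre, level within 0.15 rad, all cups still (under 2 cm/s, 0.15 rad/s) (all of step 2 and linear speed of each of cup_large, cup_medium, cup_small below 0.02 m/s and angular speed of each of cup_large, cup_medium, cup_small below 0.15 rad/s); the arm keeps its last pose, push and grip.
It fails at once if a bystander (bottle, forceps, ointment tube) is moved by more than 3 cm (distance of any of bottle_center, forceps_center, ointment_center from where it was at the start of the episode above 0.03 m).
It fails at once if a cup is tipped by more than 0.6 rad (angle between any of cup_large_center, cup_medium_center, cup_small_center's own z axis and vertical above 0.6 rad).
It also fails if it takes over 70 s, if anything falls off the work surface, if the arm or the gripper's body presses on something with over 40 N, if the wrist force passes 120 N, or if a joint passes its speed limit or range.

## Working session

There is one attempt and no reset: what is moved stays moved. The work goes in short steps, Python scripts to look and compute and a tool call to move; the robot and the scene stay as the last step left them, time stands still between calls to the robot, and variables do not carry over. Pictures are saved under pics/ and viewed, at most 10 in all, crops included, and the job is handed in when it is done.

Besides the shell and the picture viewer there is one more tool, called after "Call:" as a command line: name --argument value ..., lists and objects as JSON in quotes. jog_arm: Moves the arm, as the interface text tells. Its arguments: {"type":"object","properties":{"deltas":{"type":"array","items":{"type":"array"}}},"required":["deltas"]}

```bash
mkdir -p pics; ls
python3 - <<'E'
from rig import r
import cv2,numpy as np
np.set_printoptions(precision=4,suppress=True)
s=r.sense();print({k:s[k] for k in('clock','eef_pos','orientation','width')})
for n in('scene','top','wrist'):
    i=r.camera_info(n);print(n,i)
for n in('top','scene'):
    cv2.imwrite(f'pics/{n}0.png',r.camera(n)[...,::-1])
E
```

```text
pics
{'clock': 0.0, 'eef_pos': array([0.1868, 0.6479, 0.2299]), 'orientation': array([ 0.1399,  0.9902, -0.0011, -0.0002]), 'width': 0.08565657500389783}
scene {'intrinsics': array([[523.8301,   0.    , 316.1811],
       [  0.    , 523.8301, 237.5188],
       [  0.    ,   0.    ,   1.    ]]), 'dist': array([-0.1267,  0.    ,  0.    ,  0.    ,  0.    ]), 'view': array([[ 0.7511, -0.6599,  0.0191, -0.4364],
       [ 0.3798,  0.4556,  0.8051, -0.2377],
       [-0.54  , -0.5974,  0.5928, -0.7897],
       [ 0.    ,  0.    ,  0.    ,  1.    ]])}
top {'intrinsics': array([[514.5536,   0.    , 308.69  ],
       [  0.    , 514.5536, 245.4567],
       [  0.    ,   0.    ,   1.    ]]), 'dist': array([0.0123, 0.    , 0.    , 0.    , 0.    ]), 'view': array([[ 0.0151, -0.9999,  0.0033, -0.0541],
       [ 0.9914,  0.0154,  0.1301, -0.5325],
       [-0.1301,  0.0014,  0.9915, -0.9565],
       [ 0.    ,  0.    ,  0.    ,  1.    ]])}
wrist {'intrinsics': array([[331.2334,   0.    , 326.4138],
       [  0.    , 331.2334, 245.2047],
       [  0.    ,   0.    ,   1.    ]]), 'dist': array([0.0191, 0.    , 0.    , 0.    , 0.    ]), 'hand_eye': array([[ 0.0003,  0.9507,  0.3102,  0.0803],
       [ 1.    , -0.0002, -0.0003,  0.0006],
       [-0.0002,  0.3102, -0.9507, -0.1435],
       [ 0.    ,  0.    ,  0.    ,  1.    ]])}
```

View pics/top0.png

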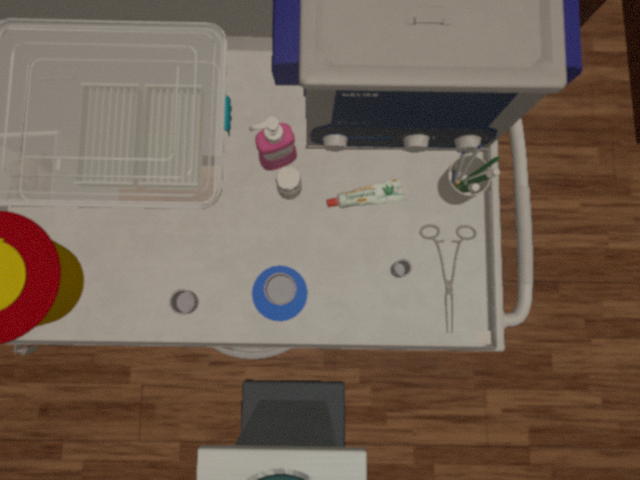

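View pics/scene0.png

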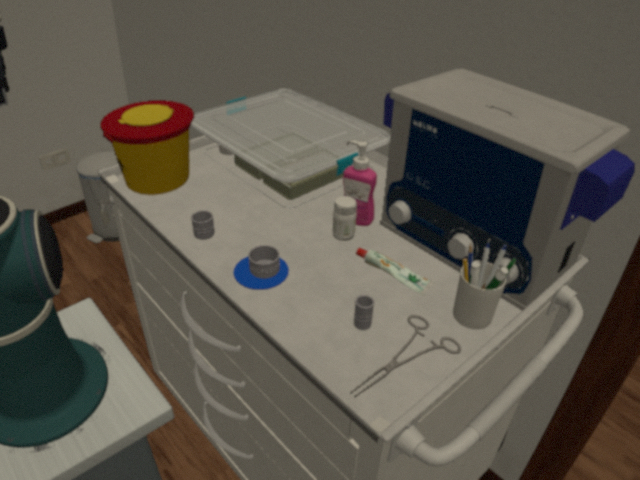

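The top view shows the mat centred near (280,293), the large cup rim at (281,289), the medium cup at (185,301) on the left, and the small cup at (401,268) on the right. The bottle is at (289,182). I'll compute positions and take enlarged crops.

```bash
cat > h.py <<'E'
from rig import r
import cv2,numpy as np
from scipy.spatial.transform import Rotation as R
np.set_printoptions(precision=4,suppress=True)
F=np.diag([1,-1,-1.])
def cam(n,s=None):
    i=r.camera_info(n)
    if n=='wrist':
        s=s or r.sense();T=np.eye(4);T[:3,:3]=R.from_quat(s['orientation']).as_matrix();T[:3,3]=s['eef_pos']
        M=T@np.array(i['hand_eye'])
    else: M=np.linalg.inv(i['view'])
    return np.array(i['intrinsics']),np.array(i['dist']),M
def px2w(n,uv,z,s=None):
    K,d,M=cam(n,s)
    p=cv2.undistortPoints(np.array([[uv]],float),K,d)[0,0]
    v=M[:3,:3]@(F@np.array([p[0],p[1],1])); o=M[:3,3]
    return o+v*(z-o[2])/v[2]
def w2px(n,P,s=None):
    K,d,M=cam(n,s); Q=(np.linalg.inv(M)@np.r_[P,1])[:3]
    return cv2.projectPoints((F@Q)[None],np.zeros(3),np.zeros(3),K,d)[0][0,0]
def tool(P):
    "tool-frame shift from measured TCP to world P"
    s=r.sense();return R.from_quat(s['orientation']).inv().apply(np.array(P)-s['eef_pos'])
E
python3 - <<'E'
from h import *
for n,uv,z in [('mat',(280,293),.003),('L',(281,289),.041),('M',(185,301),.047),('S',(401,268),.057),('bottle',(289,175),.086),('tubecap',(332,202),.015),('tubeend',(400,188),.02),('forc',(449,331),.005),('ring',(430,232),.005),('binright',(82,280),.1),('edge',(300,346),0)]:
    print(n,px2w('top',uv,z))
im=cv2.imread('pics/top0.png')
c=[cv2.resize(im[y-25:y+25,x-25:x+25],(260,260),interpolation=cv2.INTER_CUBIC) for x,y in((185,301),(281,289),(401,268))]
cv2.imwrite('pics/crop.png',np.hstack(c))
E
```

```text
mat [0.4423 0.009  0.003 ]
L [0.4485 0.0053 0.041 ]
M [0.4231 0.1842 0.047 ]
S [ 0.4904 -0.2194  0.057 ]
bottle [ 0.6581 -0.0072  0.086 ]
tubecap [ 0.6237 -0.0909  0.015 ]
tubeend [ 0.653  -0.2254  0.02  ]
forc [ 0.3739 -0.321   0.005 ]
ring [ 0.568  -0.2872  0.005 ]
binright [0.4565 0.3559 0.1   ]
edge [ 0.3404 -0.032   0.    ]
```

View pics/crop.png

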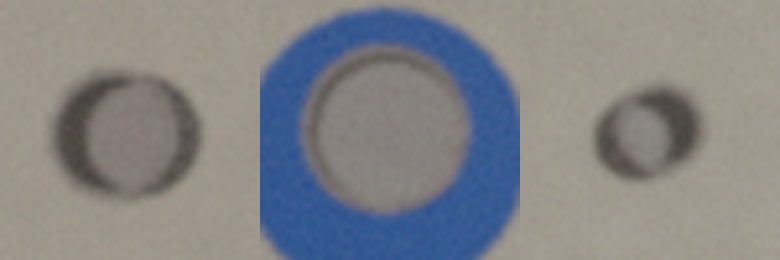

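Crops show the medium cup's rim around (183,301), the large cup's around (281,289) and the small cup's around (401,268). That is good enough to set out. I'll go around the bin and hover above the medium cup.

Call:
jog_arm --deltas '[[0.085, [-0.087, -0.182, -0.02], [0, 0, -0.1]], [0.085, [-0.087, -0.182, -0.02], [0, 0, -0.1]], [0.085, [-0.087, -0.182, -0.02], [0, 0, -0.15]], [0.085, [-0.211, -0.323, 0.01], [0, 0, -0.281]], [0.085, [-0.211, -0.323, 0.01], [0, 0, -0.281]], [0.085, [-0.211, -0.323, 0.01], [0, 0, -0.281]], [0.085, [-0.358, -0.382, 0.08], [0, 0, -0.281]], [0.085, [-0.358, -0.382, 0.08], [0, 0, -0.281]], [0.085, [-0.358, -0.382, 0.08], [0, 0, -0.281]], [0.085, [-0.358, -0.382, 0.08], [0, 0, -0.281]]]'

```text
clock: 1.35
eef_pos: [0.4258, 0.179, 0.1488]
orientation: [0.003, 1.0, -0.001, -0.002]
force: [-0.6, -0.2, 1.0]
width: 0.085
gripper_force: 0.0
```

Run:
```python
from h import *
s=r.sense();print(s['eef_pos'],s['orientation'],s['joints'])
cv2.imwrite('pics/w1.png',r.camera('wrist')[...,::-1])
print(w2px('wrist',(.423,.184,.047),s))
```

```text
[0.4258 0.179  0.1488] [ 0.0027  1.     -0.0011 -0.0019] [ 0.3446 -0.0727  2.1299 -0.0009  1.0887 -1.2204]
[331.9864 242.2541]
```

View pics/w1.png

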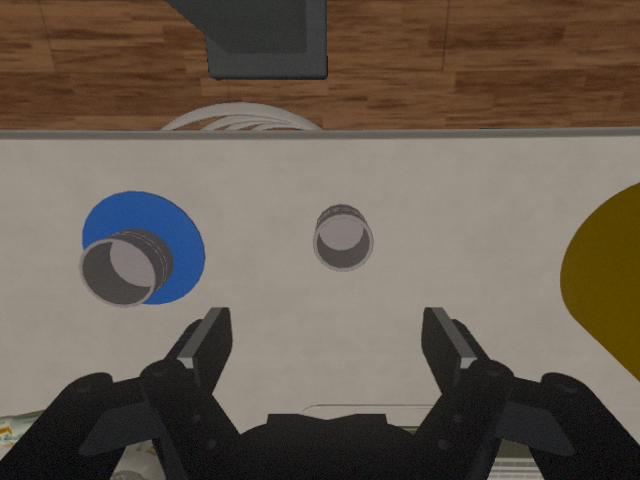

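The wrist view shows the medium rim centred at (343.5,242), the large rim near (119,270), and the open fingertips at (220,315) and (435,315).

Run:
```python
from h import *
print('M',px2w('wrist',(343.5,242),.047)); print('L',px2w('wrist',(119,270),.041)); print('Mt',tool(px2w('wrist',(343.5,242),.047)))
s=r.sense()
for d in(0,.013): 
  q=s['eef_pos']+R.from_quat(s['orientation']).apply([0,.0427,-d]);print(w2px('wrist',q,s))
```

```text
M [0.4224 0.1946 0.047 ]
L [0.4476 0.0121 0.041 ]
Mt [0.0023 0.0142 0.1027]
[412.52   310.2246]
[419.7268 324.6565]
```

Call:
jog_arm --deltas '[[0.085, [0.002, 0.008, 0.05], [0, 0, 0]], [0.085, [0.002, 0.008, 0.05], [0, 0, 0]], [0.085, [0.002, 0.008, 0.05], [0, 0, 0]]]'

```text
clock: 1.78
eef_pos: [0.4232, 0.1912, 0.1024]
orientation: [-0.001, 1.0, 0.0, 0.0]
force: [-0.2, 0.3, 1.1]
width: 0.0851
gripper_force: 0.0
```

Run:
```python
from h import *
s=r.sense();print(s['eef_pos'],s['orientation'],s['joint_vel'])
im=r.camera('wrist')[...,::-1]
cv2.imwrite('pics/w2.png',im[60:460,100:560])
print(w2px('wrist',(.4224,.1946,.047),s),w2px('wrist',(.4231,.187,.047),s))
```

```text
[0.4232 0.1912 0.1024] [-0.001   1.      0.0002  0.0004] [-0.0054 -0.014  -0.0264 -0.0039 -0.0068 -0.0015]
[330.3047 266.32  ] [318.5265 267.3078]
```

View pics/w2.png

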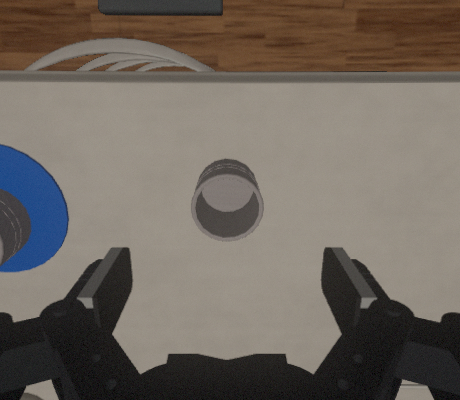

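The medium rim is centred at full-frame (327.5,267.5), between the fingers in y and under the TCP in x. I'll descend and grip near the rim.

Call:
jog_arm --deltas '[[0.085, [0, 0.0015, 0.05], [0, 0, 0]], [0.085, [0, 0.0015, 0.071], [0, 0, 0]], [0.085, [0, 0.0015, 0.071], [0, 0, 0]], [0.03, [0, 0.0015, 0.071], [0, 0, 0]], [0.03, [0, 0.0015, 0.071], [0, 0, 0]], [0.03, [0, 0.0015, 0.071], [0, 0, 0]], [0.03, [0, 0.0015, 0.071], [0, 0, 0]], [0.03, [0, 0.0015, 0.071], [0, 0, 0]]]'

```text
clock: 2.82
eef_pos: [0.4248, 0.1925, 0.0326]
orientation: [-0.0, 1.0, 0.001, 0.002]
force: [-1.7, -0.7, 8.4]
width: 0.0433
gripper_force: 60.5
```

Call:
jog_arm --deltas '[[0.03, [0, 0, -0.02], [0, 0, 0]], [0.03, [0, 0, -0.06], [0, 0, 0]], [0.03, [0, 0, -0.08], [0, 0, 0]], [0.03, [0, -0.03, -0.08], [0, 0, 0]], [0.03, [0, -0.06, -0.08], [0, 0, 0]], [0.03, [0, -0.08, -0.08], [0, 0, 0]], [0.03, [0, -0.08, -0.08], [0, 0, 0]]]'

```text
clock: 3.7
eef_pos: [0.4233, 0.1109, 0.1109]
orientation: [0.001, 1.0, 0.0, 0.0]
force: [0.6, -0.0, -1.9]
width: 0.0434
gripper_force: 61.7
```

Run:
```python
from h import *
s=r.sense();print(s['eef_pos'],s['orientation'],s['joint_vel'])
im=r.camera('wrist')[...,::-1]
cv2.imwrite('pics/w3.png',im)
print(w2px('wrist',(.4476,.0121,.041),s),tool((.4476,.0121,.041)))
```

```text
[0.4233 0.1109 0.1109] [0.001  1.     0.0001 0.0005] [ 0.0264  0.0113 -0.0098  0.0156 -0.0057  0.0164]
[185.5345 291.9675] [-0.0242 -0.0995  0.0698]
```

View pics/w3.png

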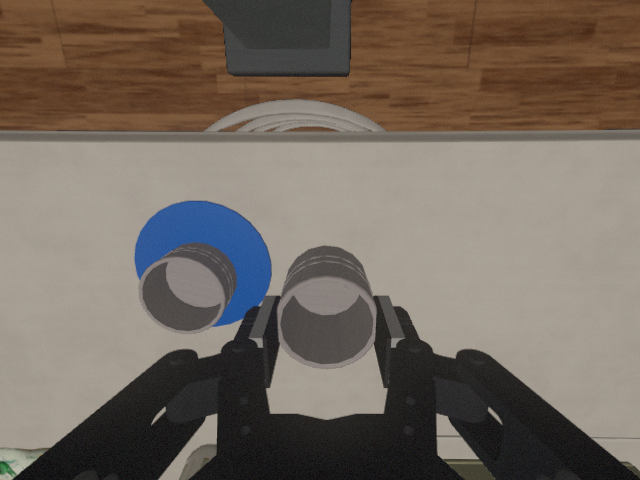

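Held medium rim is centred at (327,322), the large rim at (183,292), and the cup hangs straight.

Run:
```python
from h import *
a=px2w('wrist',(327,322),.125);b=px2w('wrist',(183,292),.041);print(a,b,r.sense()['eef_pos'],R.from_quat(r.sense()['orientation']).inv().apply(b-a))
for d in (.115,.12,.13): print(px2w('wrist',(327,322),d))
```

```text
[0.4215 0.1127 0.125 ] [0.4478 0.0111 0.041 ] [0.4235 0.1116 0.1109] [-0.0264 -0.1017  0.084 ]
[0.4275 0.1127 0.115 ]
[0.4245 0.1127 0.12  ]
[0.4185 0.1127 0.13  ]
```

Call:
jog_arm --deltas '[[0.03, [-0.01, -0.05, 0], [0, 0, 0]], [0.03, [-0.025, -0.09, 0], [0, 0, 0]], [0.03, [-0.0255, -0.101, 0], [0, 0, 0]], [0.03, [-0.0255, -0.101, 0], [0, 0, 0]], [0.03, [-0.0255, -0.101, 0.03], [0, 0, 0]], [0.03, [-0.0255, -0.101, 0.037], [0, 0, 0]], [0.03, [-0.0255, -0.101, 0.043], [0, 0, 0]], [0.03, [-0.0255, -0.101, 0.043], [0, 0, 0]]]'

```text
clock: 4.75
eef_pos: [0.4503, 0.0119, 0.0692]
orientation: [-0.001, 1.0, 0.0, 0.001]
force: [-0.9, 1.2, 8.0]
width: 0.0434
gripper_force: 62.7
```

Run:
```python
from h import *
s=r.sense();print(s['eef_pos'],s['force'])
w=r.camera('wrist')[...,::-1][200:440,180:480];t=r.camera('top')[...,::-1][255:325,245:320]
c=r.camera('scene')[...,::-1][200:310,210:320]
f=lambda a:cv2.resize(a,(380,300),interpolation=cv2.INTER_CUBIC)
cv2.imwrite('pics/w4.png',np.vstack([np.hstack([f(w),f(c)])]))
```

```text
[0.4503 0.0119 0.0692] [-0.9469  1.2051  8.0299]
```

View pics/w4.png

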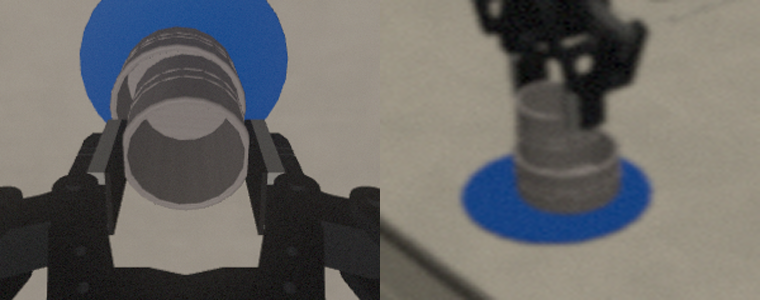

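The wrist crop shows the medium cup sitting about 3–4 mm to the right (+y) of the large cup's axis. The scene crop shows it left of the axis, and fz is about 8 N, so it may be touching the rim. I'll quantify this.

Run:
```python
from h import *
s=r.sense();print(s['eef_pos'],s['orientation'],s['force'],s['width'])
print('L -x edge',px2w('wrist',(321,236),.041,s)+[.0305,0,0])
zr=.0692-.0326+.047
print('M rim top/bottom',px2w('wrist',(327,276),zr,s)+[.0235,0,0],px2w('wrist',(327,368),zr,s)-[.0235,0,0])
print('M cen',px2w('wrist',(327,322),zr,s))
# scene: edges, vertical projections
for c in ((.4476,.0102),(.4500,.0119)):
  for z,rad in((.041,.0305),(zr,.0235)):
    P=[w2px('scene',(c[0]+rad*np.cos(a),c[1]+rad*np.sin(a),z)) for a in np.linspace(0,6.28,60)]
    P=(np.array(P)-[210,200])*[380/110,300/110]+[380,0];print(c,z,P.min(0),P.max(0))
```

```text
[0.4502 0.0119 0.0693] [-0.0005  1.      0.0003  0.0013] [-0.5647  1.4058  7.0293] 0.04336338934745976
L -x edge [0.4515 0.0098 0.041 ]
M rim top/bottom [0.4494 0.013  0.0836] [0.4489 0.0131 0.0836]
M cen [0.4481 0.013  0.0836]
(0.4476, 0.0102) 0.041 [503.0068 118.7974] [611.9636 171.7803]
(0.4476, 0.0102) 0.08360000000000001 [511.1008  76.5896] [597.2051 116.6091]
(0.45, 0.0119) 0.041 [504.7666 116.4485] [613.4753 169.1951]
(0.45, 0.0119) 0.08360000000000001 [512.8899  74.2648] [598.7919 114.0995]
```

Call:
jog_arm --deltas '[[0.03, [0, 0, -0.01], [0, 0, 0]], [0.03, [-0.002, -0.003, -0.01], [0, 0, 0]], [0.03, [-0.002, -0.003, -0.01], [0, 0, 0]], [0.03, [-0.002, -0.003, -0.004], [0, 0, 0]], [0.03, [-0.002, -0.003, 0.002], [0, 0, 0]], [0.03, [-0.002, -0.003, 0.004], [0, 0, 0]], [0.03, [-0.002, -0.003, 0.004], [0, 0, 0]]]'

```text
clock: 5.78
eef_pos: [0.4503, 0.0078, 0.0628]
orientation: [-0.0, 1.0, 0.0, -0.001]
force: [-0.4, -1.1, -1.2]
width: 0.0431
gripper_force: 61.8
```

Call:
jog_arm --deltas '[[0.03, [0, 0, 0.008], [0, 0, 0]], [0.03, [0, 0, 0.014], [0, 0, 0]], [0.03, [0, 0, 0.019], [0, 0, 0]], [0.03, [0, 0, 0.021], [0, 0, 0]], [0.03, [0, 0, 0.021], [0, 0, 0]]]'

```text
clock: 6.4
eef_pos: [0.4506, 0.0078, 0.0421]
orientation: [-0.0, 1.0, 0.0, -0.0]
force: [0.3, 0.2, -1.3]
width: 0.0432
gripper_force: 61.8
```

Call:
jog_arm --deltas '[[0.03, [0, 0, 0.002], [0, 0, 0]], [0.07, [0, 0, 0.002], [0, 0, 0]], [0.07, [0, 0, 0.002], [0, 0, 0]], [0.07, [0, 0, 0.002], [0, 0, 0]], [0.085, [0, 0, -0.01], [0, 0, 0]], [0.085, [0, 0, -0.06], [0, 0, 0]], [0.085, [0, 0, -0.1], [0, 0, 0]], [0.085, [0, 0, -0.1], [0, 0, 0]]]'

```text
clock: 7.4
eef_pos: [0.4544, 0.0077, 0.1473]
orientation: [-0.0, 1.0, -0.0, 0.005]
force: [-0.3, 0.6, -0.0]
width: 0.0854
gripper_force: 0.0
```

Call:
jog_arm --deltas '[[0.085, [-0.01, -0.06, 0], [0, 0, 0]], [0.085, [-0.02, -0.12, 0], [0, 0, 0]], [0.085, [-0.03, -0.18, 0], [0, 0, 0]], [0.085, [-0.04, -0.22, 0], [0, 0, 0]], [0.085, [-0.04, -0.22, 0.02], [0, 0, 0]], [0.085, [-0.04, -0.22, 0.02], [0, 0, 0]], [0.085, [-0.04, -0.22, 0.02], [0, 0, 0]]]'

```text
clock: 8.28
eef_pos: [0.4903, -0.2116, 0.122]
orientation: [-0.0, 1.0, 0.0, -0.0]
force: [0.3, -0.2, 1.0]
width: 0.0849
gripper_force: 0.0
```

Run:
```python
from h import *
s=r.sense();print(s['eef_pos'],s['orientation'],s['force'],s['joints'])
cv2.imwrite('pics/w5.png',r.camera('wrist')[...,::-1])
```

```text
[ 0.4903 -0.2116  0.122 ] [-0.0003  1.      0.0003 -0.0005] [ 0.3468 -0.2376  0.995 ] [-0.4541  0.095   2.0146  0.0001  1.0331 -2.0256]
```

View pics/w5.png

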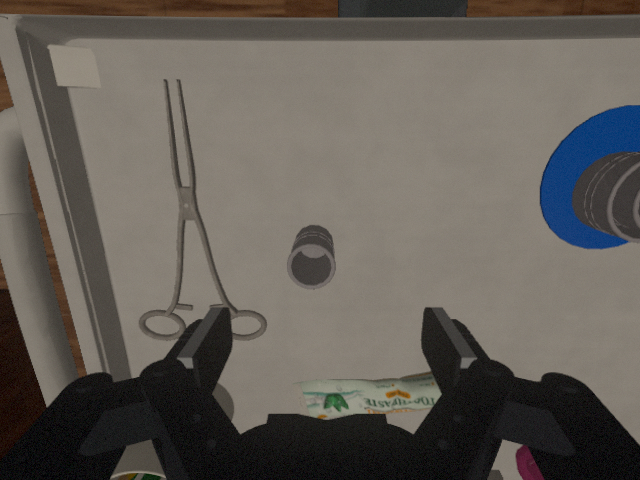

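Medium sits inside the large cup. The small cup's rim is centred at (311.5,266).

Run:
```python
from h import *
p=px2w('wrist',(311.5,266),.057);print(p,tool(p))
```

```text
[ 0.4938 -0.2209  0.057 ] [-0.003  -0.0092  0.0655]
```

Call:
jog_arm --deltas '[[0.085, [-0.002, -0.009, 0.04], [0, 0, 0]], [0.06, [-0.002, -0.009, 0.07], [0, 0, 0]], [0.05, [-0.002, -0.009, 0.081], [0, 0, 0]], [0.05, [-0.002, -0.009, 0.081], [0, 0, 0]], [0.035, [-0.002, -0.009, 0.081], [0, 0, 0]], [0.015, [-0.002, -0.009, 0.081], [0, 0, 0]], [0.015, [-0.002, -0.009, 0.081], [0, 0, 0]], [0.015, [-0.002, -0.009, 0.081], [0, 0, 0]], [0.015, [-0.002, -0.009, 0.081], [0, 0, 0]]]'

```text
clock: 9.45
eef_pos: [0.4943, -0.2219, 0.0433]
orientation: [-0.0, 1.0, -0.001, 0.002]
force: [0.0, 0.6, 6.2]
width: 0.0295
gripper_force: 59.4
```

Call:
jog_arm --deltas '[[0.015, [0, 0, -0.03], [0, 0, 0]], [0.015, [0, 0, -0.08], [0, 0, 0]], [0.015, [0.01, 0.04, -0.09], [0, 0, 0]], [0.015, [0.03, 0.09, -0.09], [0, 0, 0]], [0.015, [0.043, 0.13, -0.09], [0, 0, 0]], [0.015, [0.043, 0.13, -0.09], [0, 0, 0]], [0.015, [0.043, 0.13, -0.09], [0, 0, 0]]]'

```text
clock: 10.32
eef_pos: [0.4502, -0.0914, 0.1317]
orientation: [-0.0, 1.0, -0.0, 0.001]
force: [0.1, -0.5, -1.4]
width: 0.0292
gripper_force: 59.8
```

Run:
```python
from h import *
s=r.sense();print(s['eef_pos'],s['orientation'],s['force'],s['width'])
cv2.imwrite('pics/w6.png',r.camera('wrist')[...,::-1])
```

```text
[ 0.4502 -0.0914  0.1317] [-0.0005  1.     -0.0004  0.0006] [ 0.086  -0.5337 -1.3727] 0.02921069315986311
```

View pics/w6.png

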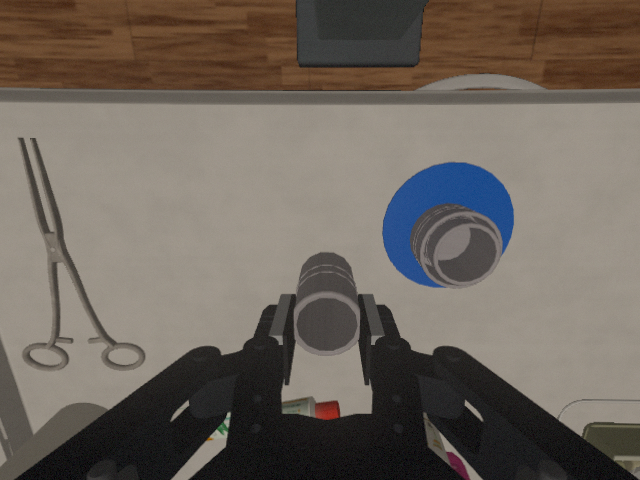

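The held small rim is centred near (326,321). The nest is near (461,248) but its rings are hard to tell apart. I'll fit the projected rims by edge strength and check the fit in an enlarged overlay.

```bash
cat > fit.py <<'E'
from h import *
def fit(im,s,z,rads,c0,span=.014):
    g=cv2.GaussianBlur(cv2.cvtColor(im,cv2.COLOR_BGR2GRAY).astype(np.float32),(0,0),1)
    G=np.hypot(cv2.Sobel(g,cv2.CV_32F,1,0),cv2.Sobel(g,cv2.CV_32F,0,1))
    K,d,M=cam('wrist',s);Mi=np.linalg.inv(M);a=np.linspace(0,2*np.pi,90)
    best=(-1,)
    for x in np.arange(c0[0]-span,c0[0]+span,.0007):
        for y in np.arange(c0[1]-span,c0[1]+span,.0007):
            P=np.vstack([np.c_[x+q*np.cos(a),y+q*np.sin(a),0*a+z] for q in rads])
            Q=(Mi[:3,:3]@P.T).T+Mi[:3,3]
            p=cv2.projectPoints(Q@F,np.zeros(3),np.zeros(3),K,d)[0][:,0]
            v=cv2.remap(G,p[:,0].astype(np.float32)[None],p[:,1].astype(np.float32)[None],1).mean()
            if v>best[0]: best=(v,x,y,p)
    return best
E
python3 - <<'E'
from fit import *
s=r.sense();im=cv2.imread('pics/w6.png')
m=fit(im,s,.053,[.0235,.0205],(.449,.009)); l=fit(im,s,.041,[.0305],(.449,.009))
h=fit(im,s,.1317-.0433+.057,[.0165,.0135],(.450,-.091))
for n,b in(('M',m),('L',l),('held',h)): print(n,b[:3])
def ov(b,x,y,w):
    c=cv2.resize(im[y:y+w,x:x+w],(400,400),interpolation=cv2.INTER_CUBIC);e=c.copy()
    for bb,col in b:
        for p in bb[3]: cv2.circle(e,tuple(int(v) for v in (p-[x,y])*400/w),1,col,-1)
    return [c,e]
A=ov([(m,(0,0,255)),(l,(0,255,0))],405,195,110)
B=ov([(h,(0,0,255))],275,260,110)
cv2.imwrite('pics/w7.png',cv2.resize(np.vstack([np.hstack(A),np.hstack(B)]),(600,600)))
E
```

```text
M (np.float32(78.69482), np.float64(0.4503999999999995), np.float64(0.008300000000000002))
L (np.float32(90.372604), np.float64(0.4517999999999995), np.float64(0.009000000000000001))
held (np.float32(98.62621), np.float64(0.44999999999999957), np.float64(-0.09099999999999987))
```

View pics/w7.png

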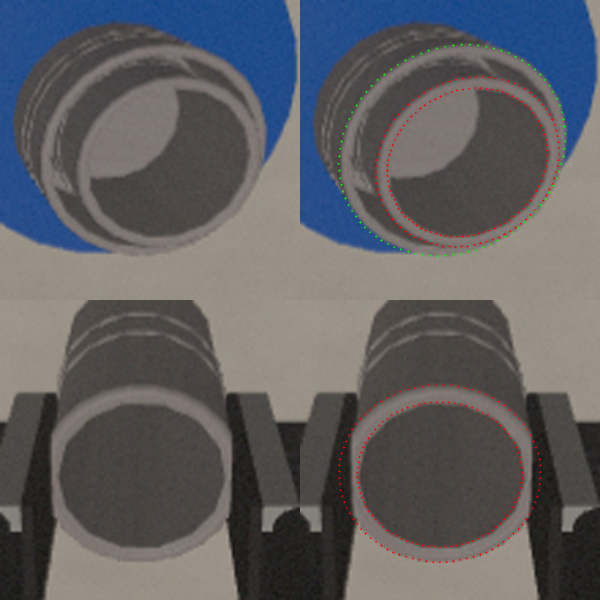

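The overlay shows the fits are good: medium seated at (.4504,.0083) and held small cup at (.450,-.091). I'll move it over and start inserting.

Call:
jog_arm --deltas '[[0.015, [0, 0.05, 0], [0, 0, 0]], [0.015, [0, 0.09, 0], [0, 0, 0]], [0.015, [0, 0.0993, 0], [0, 0, 0]], [0.015, [0, 0.0993, 0], [0, 0, 0]], [0.015, [0, 0.0993, 0.02], [0, 0, 0]], [0.015, [0, 0.0993, 0.033], [0, 0, 0]], [0.015, [0, 0.0993, 0.039], [0, 0, 0]], [0.015, [0, 0.0993, 0.042], [0, 0, 0]], [0.015, [0, 0.0993, 0.042], [0, 0, 0]]]'

```text
clock: 11.5
eef_pos: [0.4499, 0.0079, 0.0894]
orientation: [0.0, 1.0, -0.0, 0.0]
force: [-0.3, 0.4, -0.8]
width: 0.0292
gripper_force: 59.9
```

Free and inside the medium cup. I'll go down to 2–3 mm above the floor.

Call:
jog_arm --deltas '[[0.015, [0, 0, 0.01], [0, 0, 0]], [0.015, [0, 0, 0.02], [0, 0, 0]], [0.015, [0, 0, 0.028], [0, 0, 0]], [0.015, [0, 0, 0.033], [0, 0, 0]], [0.015, [0, 0, 0.0345], [0, 0, 0]], [0.015, [0, 0, 0.0345], [0, 0, 0]]]'

```text
clock: 12.25
eef_pos: [0.4498, 0.0081, 0.0548]
orientation: [-0.0, 1.0, -0.0, -0.0]
force: [-0.4, -0.4, -0.2]
width: 0.0291
gripper_force: 60.0
```

Call:
jog_arm --deltas '[[0.05, [0, 0, 0], [0, 0, 0]], [0.05, [0, 0, 0], [0, 0, 0]], [0.05, [0, 0, 0], [0, 0, 0]], [0.06, [0, 0, -0.02], [0, 0, 0]], [0.085, [0, 0, -0.06], [0, 0, 0]], [0.085, [0, 0, -0.08], [0, 0, 0]], [0.085, [0, 0, -0.08], [0, 0, 0]], [0.085, [0, 0, -0.08], [0, 0, 0]]]'

```text
clock: 13.25
eef_pos: [0.449, 0.0081, 0.1339]
orientation: [-0.0, 1.0, 0.0, -0.001]
force: [-0.2, -0.0, 0.1]
width: 0.0851
gripper_force: 0.0
```

Run:
```python
from fit import *
s=r.sense();print(s['eef_pos'],s['orientation'],s['force'],s['width'])
im=r.camera('wrist')[...,::-1].copy();cv2.imwrite('pics/w8.png',im)
for n,z,q in(('L',.041,[.0305]),('M',.053,[.0235,.0205]),('S',.066,[.0165,.0135]),('S-high',.075,[.0165,.0135])):
    print(n,fit(im,s,z,q,(.450,.008),.01)[:3])
```

```text
[0.449  0.0081 0.1339] [-0.0001  1.      0.     -0.0006] [-0.1717 -0.0177  0.112 ] 0.08512707916849169
L (np.float32(83.60749), np.float64(0.45119999999999966), np.float64(0.009200000000000002))
M (np.float32(64.13214), np.float64(0.4497999999999997), np.float64(0.008500000000000002))
S (np.float32(76.21657), np.float64(0.4490999999999997), np.float64(0.008500000000000002))
S-high (np.float32(60.50952), np.float64(0.44489999999999985), np.float64(0.0099))
```

All three rims fit their nested heights and are concentric. I'll descend around the large cup and grip it.

Call:
jog_arm --deltas '[[0.085, [-0.0015, 0.001, 0.05], [0, 0, 0]], [0.085, [-0.0015, 0.001, 0.09], [0, 0, 0]], [0.085, [-0.0015, 0.001, 0.11], [0, 0, 0]], [0.085, [-0.0015, 0.001, 0.12], [0, 0, 0]], [0.085, [-0.0015, 0.001, 0.126], [0, 0, 0]], [0.085, [-0.0015, 0.001, 0.126], [0, 0, 0]]]'

```text
clock: 14.05
eef_pos: [0.4514, 0.0091, 0.0088]
orientation: [-0.0, 1.0, -0.0, 0.0]
force: [-0.1, 0.4, 0.9]
width: 0.085
gripper_force: 0.0
```

Call:
jog_arm --deltas '[[0.07, [0, 0, 0], [0, 0, 0]], [0.065, [0, 0, 0], [0, 0, 0]], [0.045, [0, 0, 0], [0, 0, 0]], [0.045, [0, 0, 0], [0, 0, 0]], [0.045, [0, 0, 0], [0, 0, 0]], [0.045, [0, 0, 0], [0, 0, 0]]]'

```text
clock: 14.8
eef_pos: [0.4523, 0.009, 0.0099]
orientation: [-0.0, 1.0, -0.0, 0.001]
force: [-1.7, 0.1, 5.5]
width: 0.0579
gripper_force: 65.6
```

Call:
jog_arm --deltas '[[0.045, [0, 0, -0.008], [0, 0, 0]], [0.045, [0, 0, -0.02], [0, 0, 0]], [0.045, [0, 0, -0.035], [0, 0, 0]], [0.045, [0, 0, -0.05], [0, 0, 0]], [0.045, [0, 0, -0.065], [0, 0, 0]], [0.045, [0, 0, -0.08], [0, 0, 0]], [0.045, [0, 0, -0.092], [0, 0, 0]], [0.045, [0, 0, -0.1], [0, 0, 0]], [0.045, [0, 0, -0.1], [0, 0, 0]], [0.045, [0, 0, -0.1], [0, 0, 0]]]'

```text
clock: 16.05
eef_pos: [0.4507, 0.0091, 0.1083]
orientation: [-0.0, 1.0, 0.0, -0.001]
force: [-0.9, 0.1, -3.8]
width: 0.0575
gripper_force: 65.0
```

Call:
jog_arm --deltas '[[0.045, [0, 0, 0], [0, 0, 0]], [0.045, [0, 0, 0], [0, 0, 0]], [0.045, [0, 0, 0], [0, 0, 0]], [0.045, [0, 0, 0], [0, 0, 0]], [0.045, [0, 0, 0], [0, 0, 0]], [0.045, [0, 0, 0], [0, 0, 0]]]'

```text
clock: 16.8
eef_pos: [0.4512, 0.0091, 0.1088]
orientation: [-0.0, 1.0, 0.0, 0.0]
force: [0.4, 0.8, -3.6]
width: 0.0577
gripper_force: 65.0
```

Run:
```python
from fit import *
s=r.sense();print(s['eef_pos'],s['force'],s['width'],s['gripper_force'],abs(s['joint_vel']).max())
im=r.camera('wrist')[...,::-1].copy()
d=s['eef_pos'][2]-.0099
for n,z,q in(('L',.041,[.0305]),('M',.053,[.0235,.0205]),('S',.066,[.0165,.0135]),('L on mat',.041-d,[.0305])):
    print(n,fit(im,s,z+d,q,(.451,.008),.012)[:3])
```

```text
[0.4512 0.0091 0.1088] [ 0.4415  0.8024 -3.5677] 0.05772630517716959 64.97329149395227 0.001539522791889058
L (np.float32(75.499596), np.float64(0.45089999999999963), np.float64(0.010000000000000002))
M (np.float32(75.04238), np.float64(0.4494999999999997), np.float64(0.009300000000000003))
S (np.float32(73.39571), np.float64(0.4487999999999997), np.float64(0.009300000000000003))
L on mat (np.float32(41.039303), np.float64(0.44039999999999996), np.float64(-0.0033))
```

The load is about 4 N, which matches all three cups. The rims fit as nested and lifted, and the arm is still.

```bash
python3 -c "
from rig import r
print(r.sign_off())"
```

```text
the job is handed in; nothing more can be done
None
```

The three cups are nested in size order and held level and still about 10 cm above the mat, gripped by the large cup. I handed the job in after 17 s of the 70 s allowed; `sign_off()` returned no verdict.

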